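Find the full alloy jar by weight and bring it under the lid-piercing needle

ROBOT

A 6-joint arm with a two-finger parallel gripper is mounted at the origin on the work surface. World frame = base frame: x ahead of the robot, y to its left, z up, the work surface at z = 0. Lengths are in m, angles in degrees, forces in N, time in s.
With the tool pointing down it reaches from about 0.35 to 0.875 m from the base axis. Payload 4.2 kg.
Tool frame: the origin (TCP) lies on the centre line of the jaws, within the pads' length; the fingertips stand 19 mm ahead of it and the grasp point (between the pads) is the TCP; z points along the fingers, y is the line along which they close (so a half turn about z gives the same grasp; the last joint's range is limited). The gripper opens to 87 mm and grips with 3 to 60 N. Pads are 19 mm wide; open, the fingers measure 117 mm over their backs; the gripper's body (75 mm by 190 mm) begins 51 mm behind the grasp point.
Start: joints at [-62.475, 22.042, 0.453, 0, -68.411, -14.817], TCP at [0.138, -0.61, 0.242] pointing down, gripper open.
Joint ranges: [-179.83, 179.83], [-69.29, 118.12], [-61.27, 80.66], [-181.25, 117.63], [-171.15, -9.14], [-177.46, 177.46]. Speed limits (degrees/s): [159.86, 159.86, 180, 180, 180, 180].

INTERFACE

Orientations are given as a 3x3 rotation matrix whose columns are the frame's x, y, z axes.
In Python, from station import sense, capture, finish_job, search_frame, masks_of gives the robot as it stands.
- The arm moves only by the tool drive_tool, never from a script. Its argument "rows" is a list of rows, each a list of 7 numbers: the opening in per cent of the stroke, from 0 (shut) to 100 (fully open), then the shift along the world's x, y, z in mm, then the turn, a rotation vector about the world's x, y, z in rad. In form: [[fingers, dx, dy, dz, wx, wy, wz], ...]. A call has 1 to 5 rows; each row shifts and turns the commanded pose from where the row before left it; what a row does not reach is not made up. A row lasts 1/12 s, in which the tool goes at most 41.7 mm and 7.16 degrees, less where a joint would pass 70% of its speed; a pose out of reach is approached as far as the arm can. A call is refused whole if a number of a shift passes 41.7 or a number of a turn 0.125, either way. A call with a gripper value outside its range is refused whole. The fingers move at their own pace and stop on an object; the grip force is fixed at half the most. Time passes only in rows, so rows that do not move let the fingers close. It gives the time, the measured TCP pose, the force, the opening and the grip force at its end, in the units of the state.
- sense(): the state, without advancing time (a new reading comes with each control period).
- capture(name): name is "scene" or "top" or "wrist"; returns a dict with "frame" (480x640x3 uint8, red, green, blue), "z_map" (480x640 float32, m along the optical axis (not along the pixel's ray), 0 where there is no reading), "fx", "fy", "cx", "cy" (pixels), "R" (3x3) and "t" (3): a world point X has camera coordinates R X + t; the wrist camera has in their place "T_tool_cam" (4x4, takes a point from camera to tool coordinates, whose origin is the TCP and whose axes are the flange's). Camera axes: x right, y down, z forward; pixel columns grow to the right and rows downward; lengths in m; the calibration is good to about 2 mm. A picture is of the moment at which its call begins: read the wrist's pose just before it.
- finish_job(): hands the job in; it is judged then, once.
Trained networks look in a picture, given as the dict that the camera call returned (one of the last four; its "shot" number tells which), for a name from the list of things; names that differ only in an ending like _2 or _b are one class to them, and where a whole thing is asked for, a point or a joint stands for the part that bears it (a point fixed in the world has none). Each returns a list of dicts, best first, with "p" (0 to 1); they miss things now and then, are a little off and sometimes report something else, mostly with a low value. They report only what shows in the picture. A call takes as long as a camera call. They do not tell look-alikes from the thing itself.
- search_frame(label, picture): "xy" ([column, row] in pixels, amid what is visible of it).
- masks_of(label, picture): "region" (480x640 bool, what is visible of it) and "xy" ([column, row] in pixels, amid what is visible of it).
The state is a dict: "time_s": time; "joints": joint angles; "joint_velocities": joint speeds; "effort": joint torques, N m; "tcp_pos": TCP position; "ee_rot": TCP orientation; "wrist_force": force on the tool from outside, world axes, zero at the start; "moment": the same for the moment, N m; "gripper_width": opening from 0.0 (shut) to 1.0 (fully open); "gripper_force": force on a finger pad.
Only numpy, scipy, OpenCV 4.12 (cv2) and the standard library are available. Lean on these libraries where they do the work, as an engineer would, in place of code of your own. Each camera call takes 0.05 s, during which the arm holds its last target. There are 200 camera calls.

TASK

Three alike jars stand on the bench and only one is still full: feel by lifting which is the heavy one, stand it upright in the blue tray of the piercing stand's carriage while that is still at its loading end, let go, and then slide the carriage until the red spot on the jar's lid is right under the needle. Set any light jar you lifted back where it stood, and leave all jars upright. Do not push against the needle or disturb the bowl, palette, bottle and brush cup.

Things in the scene. Friction and masses are not known exactly. Their poses are not given: they have to be found in the camera images.
- jar_a: Closed white jar of alloy pellets, 50 mm diameter, 62 mm high; the top 12 mm is a grey lid, 52 mm diameter, with a flat 16 mm red spot at its middle. The three jars look alike: one is full (380 to 500 g in all), two are nearly empty (90 to 130 g); which one changes every time. Origin: centre of the underside, z up.
- jar_b: As jar_a.
- jar_c: As jar_a.
- stand: Grey fixed base of the piercing stand, 110 (x) by 320 mm (y, -150 to +170), 20 mm high. White column 36 by 30 mm, 185 mm high, at y = +145 mm; from it an arm 18 mm wide reaches to -y, at heights 162 to 178 mm, to y = +38 mm, just past the needle. Origin: underside, on the centre line; y axis: the carriage's travel, z up.
- carriage: Carriage sliding 150 mm along the stand's +y (stand's axes), past the needle; stays where left (about 1.5 N). Blue tray 80 x 80 mm with aluminium rim round a 70 x 70 mm floor for the jar. Origin: centre of the tray's underside, 22 mm above the bench; floor 8 mm above it, rim top 14 mm. It starts at the loading end, its origin 90 to 120 mm to -y of the needle.
- carriage_handle (a point): Middle of the top of the carriage's black upright handle, 14 mm (stand x) by 22 mm (stand y), 50 mm high, its foot 30 mm and its top 80 mm above the bench, 95 mm to -y of the tray's centre.
- needle: Fixed dark needle, 4.4 mm thick, pointing straight down from the stand's arm. Origin: its tip, 105 mm above the bench, about 13 mm above the lid of a jar that stands in the tray.
- bowl: Bystander: glass bowl, 110 mm across, 45 mm high. Origin: centre of the underside.
- palette: Bystander: flat blue palette plate, 100 by 140 by 8 mm. Origin: centre of the underside.
- wash_bottle: Bystander: white wash bottle with a red cap, 60 mm diameter, 150 mm high. Origin: centre of the underside.
- brush_cup: Bystander: white cup 80 mm across, 95 mm high, with brushes that reach 182 mm. Origin: centre of the underside.
Not all that is in view belongs to the job. Leave any green look-alike of the jar_a alone. Leave any green or pink look-alike of the jar_b alone.

How it is judged:
By the outcome, as a careful person would: the job done as asked, in the order asked, and still so for the second after the job is handed in, with the robot touching nothing.
It also fails if it takes over 72 s, if anything falls off the work surface, if the arm or the gripper's body presses on something with over 40 N, if the wrist force passes 120 N, or if a joint passes its speed limit or range.

## Working session

There is one attempt and no reset: what is moved stays moved. The work goes in short steps, Python scripts to look and compute and a tool call to move; the robot and the scene stay as the last step left them, time stands still between calls to the robot, and variables do not carry over. Pictures are saved under pics/ and viewed, at most 10 in all, crops included, and the job is handed in when it is done.

Besides the shell and the picture viewer there is one more tool, called in YAML: its name, and indented under it one key for each argument. drive_tool: Moves the arm, as the interface text tells. Its arguments: {"type":"object","properties":{"rows":{"type":"array"}},"required":["rows"]}

```bash
mkdir -p pics; ls; cat > h.py <<'E'
import numpy as np, cv2
from station import *
def pts(c):
    z=c["z_map"]; v,u=np.mgrid[0:480,0:640]
    P=np.stack([(u-c["cx"])/c["fx"]*z,(v-c["cy"])/c["fy"]*z,z],-1)
    if "R" in c: return (P-c["t"])@np.array(c["R"])
    s=c["state"]; T=np.array(c["T_tool_cam"])
    return (P@T[:3,:3].T+T[:3,3])@np.array(s["ee_rot"]).T+s["tcp_pos"]
def cap(n):
    s=sense(); c=capture(n); c["state"]=s; return c
def save(c,f): cv2.imwrite("pics/"+f,c["frame"][...,::-1])
E
python3 - <<'E'
from h import *
for n in ["top","scene"]:
    c=cap(n); save(c,n+"1.png"); W=pts(c); ok=c["z_map"]>0
    for l in ["jar_a","carriage","carriage_handle","needle","stand","bowl","palette","wash_bottle","brush_cup"]:
        for d in masks_of(l,c)[:6]:
            m=d["region"]&ok
            if d["p"]<.2 or m.sum()<5: continue
            p=W[m]; t=p[p[:,2]>np.percentile(p[:,2],95)-.006]
            print(n,l,round(d["p"],2),np.round(d["xy"]),m.sum(),"top",t.mean(0).round(3),"min",np.percentile(p,3,0).round(3),"max",np.percentile(p,97,0).round(3))
E
```

```text
pics
top jar_a 0.93 [308. 364.] 722 top [ 0.339 -0.085  0.062] min [ 0.315 -0.107  0.019] max [ 0.363 -0.063  0.065]
top jar_a 0.83 [410. 189.] 686 top [ 0.663 -0.276  0.062] min [ 0.64  -0.297  0.019] max [ 0.684 -0.253  0.065]
top jar_a 0.78 [356. 303.] 653 top [ 0.444 -0.168  0.062] min [ 0.423 -0.191  0.002] max [ 0.467 -0.146  0.065]
top jar_a 0.72 [388. 365.] 796 top [ 0.337 -0.223  0.062] min [ 0.315 -0.247 -0.   ] max [ 0.36  -0.199  0.065]
top jar_a 0.7 [438. 290.] 739 top [ 0.476 -0.32   0.062] min [ 0.452 -0.342  0.019] max [ 0.497 -0.296  0.065]
top jar_a 0.66 [234. 284.] 2558 top [0.482 0.051 0.043] min [ 0.448 -0.03   0.02 ] max [0.526 0.108 0.078]
top carriage 0.76 [232. 282.] 2444 top [0.483 0.05  0.044] min [ 0.449 -0.03   0.025] max [0.526 0.107 0.078]
top carriage_handle 0.91 [231. 285.] 2344 top [0.482 0.047 0.045] min [ 0.449 -0.03   0.027] max [0.524 0.107 0.078]
top carriage_handle 0.72 [183. 272.] 10952 top [0.527 0.236 0.181] min [ 0.435 -0.013  0.017] max [0.572 0.283 0.184]
top stand 0.61 [350. 149.] 2421 top [ 0.75  -0.154  0.044] min [ 0.698 -0.202  0.003
[... 1381 characters left out ...]
 0.077]
scene carriage_handle 0.65 [376. 214.] 1173 top [ 0.467 -0.026  0.075] min [ 0.446 -0.034  0.027] max [0.527 0.105 0.077]
scene stand 0.57 [419. 207.] 5686 top [0.528 0.234 0.182] min [ 0.439 -0.023  0.005] max [0.576 0.278 0.183]
scene bowl 0.95 [349. 322.] 1772 top [ 0.733 -0.152  0.045] min [ 0.691 -0.201  0.005] max [ 0.782 -0.109  0.047]
scene palette 0.77 [468. 299.] 2431 top [0.788 0.128 0.009] min [0.739 0.062 0.004] max [0.835 0.195 0.012]
scene wash_bottle 0.75 [177. 302.] 1229 top [ 0.529 -0.482  0.151] min [ 0.517 -0.509  0.007] max [ 0.556 -0.455  0.152]
scene brush_cup 0.84 [238. 335.] 1605 top [ 0.672 -0.406  0.164] min [ 0.625 -0.424  0.006] max [ 0.7   -0.358  0.166]
```

View pics/top1.png

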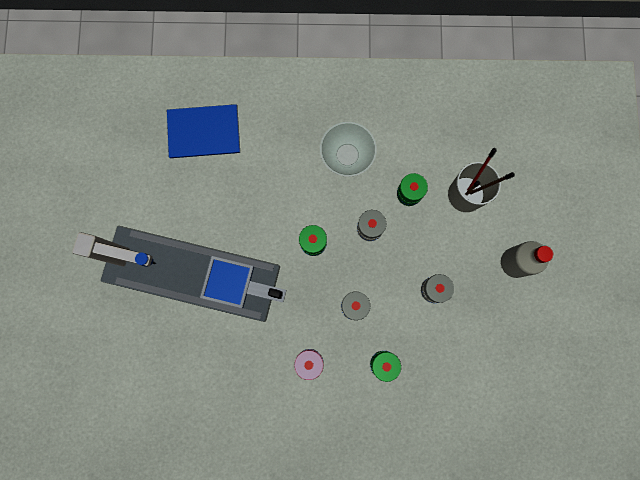

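View pics/scene1.png

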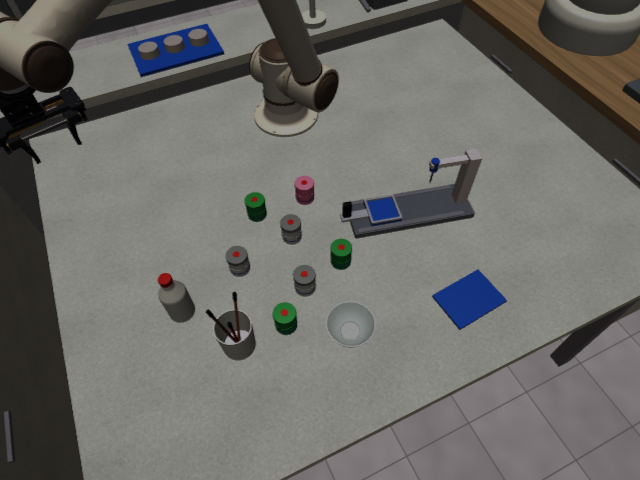

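The top view shows the grey jars at (356,305), (440,289) and (372,223). The green and pink ones are look-alikes. The tray is at (228,282), the handle at (276,294), and the needle sits below the arm end near (143,260). Next I'll work out the stand geometry.

```bash
python3 - <<'E'
from h import *
np.set_printoptions(suppress=True)
s=sense(); print(np.round(s["ee_rot"],3), np.round(s["wrist_force"],2), s["tcp_pos"], s["gripper_width"])
c=cap("top"); W=pts(c); z=W[...,2]; f=c["frame"].astype(int); ok=c["z_map"]>0
hsv=cv2.cvtColor(c["frame"],cv2.COLOR_RGB2HSV)
g=np.zeros((480,640),bool); g[200:340,60:300]=1
blue=(hsv[...,0]>105)&(hsv[...,0]<130)&(hsv[...,1]>150)&g
t=blue&ok&(z<.05)
print("floor",np.median(W[t],0),cv2.minAreaRect((W[t][:,:2]*1000).astype(np.float32)))
b=g&ok&(z>.012)&(z<.026); print("base",cv2.minAreaRect((W[b][:,:2]*1000).astype(np.float32)))
col=g&ok&(z>.15); r=cv2.minAreaRect((W[col][:,:2]*1000).astype(np.float32)); print("arm+col",r)
h=g&ok&(z>.072)&(z<.09); print("handle",W[h].mean(0),h.sum(), cv2.minAreaRect((W[h][:,:2]*1000).astype(np.float32)))
# jars via lid disc
for u,v in [(356,305),(440,289),(372,223)]:
    m=np.zeros_like(ok); m[v-22:v+23,u-22:u+23]=1; m&=ok&(z>.055)&(z<.07)
    print("jar",cv2.minEnclosingCircle((W[m][:,:2]*1000).astype(np.float32)),W[m].mean(0))
c=cap("scene"); W=pts(c); save(c,"s2.png"); z=W[...,2]; hsv=cv2.cvtColor(c["frame"],cv2.COLOR_RGB2HSV)
m=np.zeros_like(ok); m[150:190,420:445]=1; m&=(c["z_map"]>0)&(z>.09)&(z<.16)
for lo in np.arange(.09,.16,.01):
    k=m&(z>=lo)&(z<lo+.01)
    if k.any(): print(round(lo,2),k.sum(),np.median(W[k],0).round(4))
print(np.round(capture("wrist")["T_tool_cam"],3))
for d in search_frame("needle",c): print(d)
E
```

```text
[[-0.975 -0.22  -0.   ]
 [-0.22   0.975 -0.   ]
 [ 0.     0.    -1.   ]] [-0.07  0.46  0.09] [ 0.13749973 -0.60965766  0.24155601] 0.9960420018225604
floor [0.4867684  0.07042897 0.03002581] ((503.0563049316406, 134.85797119140625), (215.9845733642578, 70.96398162841797), 76.87948608398438)
base ((501.7917785644531, 130.0830535888672), (344.81134033203125, 110.35118865966797), 76.49510955810547)
arm+col ((524.4209594726562, 228.07589721679688), (121.55571746826172, 35.778724670410156), 76.01044464111328)
handle [0.48137537 0.04912346 0.07982788] 129 ((500.9703674316406, 113.68070983886719), (304.6351623535156, 35.77468490600586), 77.65047454833984)
jar ((443.6336975097656, -168.4128875732422), 25.805715560913086) [ 0.44345416 -0.16837717  0.0617375 ]
jar ((475.64813232421875, -320.8230285644531), 26.1959228515625) [ 0.47566903 -0.32027996  0.06138332]
jar ((594.307861328125, -199.0364990234375), 25.75406265258789) [ 0.59389498 -0.19873786  0.06199881]
0.1 1 [0.5108 0.1789 0.1088]
0.11 4 [0.5113 0.1785 0.1144]
0.12 7 [0.5124 0.1787 0.1263]
0.13 4 [0.5136 0.1783 0.1367]
0.14 4 [0.5132 0.1775 0.1439]
0.15 15 [0.5193 0.1732 0.1568]
[[-0.001 -0.956 -0.294  0.081]
 [ 1.    -0.001 -0.    -0.001]
 [ 0.    -0.294  0.956 -0.142]
 [ 0.     0.     0.     1.   ]]
{'xy': [236.9, 260.4], 'p': 0.34}
```

drive_tool:
  rows:
    - [100,28,24,0,0,0,0.111]
    - [100,28,24,0,0,0,0.111]
    - [100,28,24,0,0,0,0.111]
    - [100,28,24,0,0,0,0.111]
    - [100,28,24,0,0,0,0.111]

```text
time_s: 1.62
tcp_pos: [0.2785, -0.4885, 0.2417]
ee_rot: [[-0.71, -0.705, 0.0], [-0.705, 0.71, -0.0], [0.0, -0.0, -1.0]]
wrist_force: [1.1, -1.0, 0.2]
gripper_width: 0.997
gripper_force: 0.0
```

drive_tool:
  rows:
    - [100,28,24,0,0,0,0.111]
    - [100,28,24,0,0,0,0.111]
    - [100,28,24,0,0,0,0.111]
    - [100,28,24,0,0,0,0.111]
    - [100,28,24,0,0,0,0.111]

```text
time_s: 2.03
tcp_pos: [0.4187, -0.3683, 0.2419]
ee_rot: [[-0.231, -0.973, 0.001], [-0.973, 0.231, -0.0], [0.0, -0.001, -1.0]]
wrist_force: [0.6, -0.5, -0.1]
gripper_width: 0.999
gripper_force: 0.0
```

drive_tool:
  rows:
    - [100,28,24,0,0,0,0]
    - [100,28,24,0,0,0,0]
    - [100,0,0,-25,0,0,0]
    - [100,0,0,-25,0,0,0]
    - [100,0,0,0,0,0,0]

```text
time_s: 2.45
tcp_pos: [0.4713, -0.3194, 0.1866]
ee_rot: [[-0.236, -0.972, -0.009], [-0.972, 0.236, 0.005], [-0.003, 0.01, -1.0]]
wrist_force: [-1.5, 0.9, -0.8]
gripper_width: 1.002
gripper_force: 0.0
```

drive_tool:
  rows:
    - [100,1,-0.5,-30,0,0,0]
    - [100,1,-0.5,-35,0,0,0]
    - [100,0,0,-35,0,0,0]
    - [100,0,0,-35,0,0,0]
    - [100,0,0,0,0,0,0]

```text
time_s: 2.87
tcp_pos: [0.4712, -0.3214, 0.051]
ee_rot: [[-0.239, -0.971, -0.012], [-0.971, 0.239, 0.005], [-0.002, 0.013, -1.0]]
wrist_force: [-1.4, 0.1, -0.9]
gripper_width: 0.998
gripper_force: 0.0
```

drive_tool:
  rows:
    - [100,4,1,-12,0,0,0]
    - [100,0,0,-7,0,0,0]
    - [100,0,0,0,0,0,0]
    - [40,0,0,0,0,0,0]
    - [40,0,0,0,0,0,0]

```text
time_s: 3.28
tcp_pos: [0.4806, -0.3221, 0.0392]
ee_rot: [[-0.236, -0.972, 0.003], [-0.972, 0.236, -0.001], [0.0, -0.003, -1.0]]
wrist_force: [0.5, -0.2, -0.9]
gripper_width: 0.92
gripper_force: 0.0
```

drive_tool:
  rows:
    - [40,0,0,0,0,0,0]
    - [40,0,0,0,0,0,0]
    - [40,0,0,0,0,0,0]
    - [40,0,0,0,0,0,0]

```text
time_s: 3.62
tcp_pos: [0.4792, -0.3216, 0.0379]
ee_rot: [[-0.237, -0.972, -0.0], [-0.972, 0.237, 0.0], [-0.0, 0.0, -1.0]]
wrist_force: [-1.9, 0.6, 1.7]
gripper_width: 0.631
gripper_force: 0.5
```

drive_tool:
  rows:
    - [30,-2,0,-2,0,0,0]
    - [30,0,0,0,0,0,0]
    - [30,0,0,0,0,0,0]

```text
time_s: 3.87
tcp_pos: [0.4787, -0.3218, 0.0372]
ee_rot: [[-0.236, -0.972, 0.003], [-0.972, 0.236, -0.001], [0.001, -0.003, -1.0]]
wrist_force: [-0.5, 2.1, 9.8]
gripper_width: 0.587
gripper_force: 30.0
```

drive_tool:
  rows:
    - [30,0,0,15,0,0,0]
    - [30,0,0,15,0,0,0]
    - [30,0,0,0,0,0,0]
    - [30,0,0,0,0,0,0]
    - [30,0,0,0,0,0,0]

```text
time_s: 4.28
tcp_pos: [0.4768, -0.3214, 0.0646]
ee_rot: [[-0.237, -0.971, -0.001], [-0.971, 0.237, 0.001], [-0.001, 0.001, -1.0]]
wrist_force: [0.2, 0.5, -2.4]
gripper_width: 0.585
gripper_force: 30.0
```

drive_tool:
  rows:
    - [30,0,0,0,0,0,0]
    - [30,0,0,0,0,0,0]

```text
time_s: 4.45
tcp_pos: [0.4769, -0.3214, 0.0645]
ee_rot: [[-0.237, -0.972, -0.002], [-0.972, 0.237, 0.001], [-0.0, 0.002, -1.0]]
wrist_force: [1.2, 0.3, -1.2]
gripper_width: 0.58
gripper_force: 30.0
```

drive_tool:
  rows:
    - [30,0,0,0,0,0,0]
    - [30,0,0,0,0,0,0]

```text
time_s: 4.62
tcp_pos: [0.4773, -0.3216, 0.065]
ee_rot: [[-0.237, -0.972, -0.001], [-0.972, 0.237, 0.0], [-0.0, 0.001, -1.0]]
wrist_force: [-0.2, 0.6, -2.6]
gripper_width: 0.588
gripper_force: 30.0
```

drive_tool:
  rows:
    - [30,0,0,0,0,0,0]
    - [30,0,0,0,0,0,0]

```text
time_s: 4.78
tcp_pos: [0.4775, -0.3217, 0.0654]
ee_rot: [[-0.237, -0.972, -0.0], [-0.972, 0.237, 0.0], [-0.0, 0.0, -1.0]]
wrist_force: [0.1, -0.1, -0.2]
gripper_width: 0.584
gripper_force: 30.0
```

drive_tool:
  rows:
    - [30,0,0,0,0,0,0]
    - [30,0,0,0,0,0,0]

```text
time_s: 4.95
tcp_pos: [0.4775, -0.3217, 0.0656]
ee_rot: [[-0.237, -0.972, 0.0], [-0.972, 0.237, -0.0], [0.0, -0.0, -1.0]]
wrist_force: [-0.2, -0.6, -0.8]
gripper_width: 0.588
gripper_force: 30.0
```

Jar at (0.476,-0.321) reads about 1.3 N, so it's light. Setting it back.

drive_tool:
  rows:
    - [30,-1.5,1,-14,0,0,0]
    - [30,0,0,-11,0,0,0]
    - [30,0,0,-3,0,0,0]
    - [30,0,0,0,0,0,0]
    - [30,0,0,0,0,0,0]

```text
time_s: 5.37
tcp_pos: [0.4759, -0.3206, 0.0372]
ee_rot: [[-0.237, -0.972, -0.001], [-0.972, 0.237, 0.0], [-0.0, 0.001, -1.0]]
wrist_force: [-0.5, -0.7, -1.3]
gripper_width: 0.587
gripper_force: 30.0
```

drive_tool:
  rows:
    - [30,0,0,-0.5,0,0,0]
    - [100,0,0,0,0,0,0]
    - [100,0,0,0,0,0,0]
    - [100,0,0,0,0,0,0]
    - [100,0,0,0,0,0,0]

```text
time_s: 5.78
tcp_pos: [0.4761, -0.3207, 0.0371]
ee_rot: [[-0.237, -0.972, 0.0], [-0.972, 0.237, -0.0], [0.0, -0.0, -1.0]]
wrist_force: [0.4, 0.3, 0.5]
gripper_width: 0.803
gripper_force: 0.0
```

drive_tool:
  rows:
    - [100,0,0,20,0,0,0]
    - [100,0,0,40,0,0,0]
    - [100,0,0,30,0,0,0]
    - [100,-8,38,0,0,0,0]
    - [100,-8,38,0,0,0,0]

```text
time_s: 6.2
tcp_pos: [0.4616, -0.2453, 0.1292]
ee_rot: [[-0.24, -0.971, 0.006], [-0.971, 0.24, -0.001], [-0.0, -0.006, -1.0]]
wrist_force: [0.3, 1.1, -1.3]
gripper_width: 0.993
gripper_force: 0.0
```

drive_tool:
  rows:
    - [100,-8,38,0,0,0,0]
    - [100,-8,38,0,0,0,0]
    - [100,0,0,0,0,0,0]
    - [100,0,0,0,0,0,0]
    - [100,0,0,0,0,0,0]

```text
time_s: 6.62
tcp_pos: [0.4445, -0.1686, 0.1274]
ee_rot: [[-0.236, -0.972, 0.001], [-0.972, 0.236, -0.0], [0.0, -0.001, -1.0]]
wrist_force: [0.4, -0.3, 0.1]
gripper_width: 1.001
gripper_force: 0.0
```

Directly above the second jar. Going down to grip and lift it.

drive_tool:
  rows:
    - [100,-1,0,-30,0,0,0]
    - [100,0,0,-35,0,0,0]
    - [100,0,0,-25,0,0,0]
    - [100,0,0,0,0,0,0]
    - [50,0,0,0,0,0,0]

```text
time_s: 7.03
tcp_pos: [0.4426, -0.1698, 0.0361]
ee_rot: [[-0.238, -0.971, -0.003], [-0.971, 0.238, -0.0], [0.001, 0.003, -1.0]]
wrist_force: [0.7, 0.5, -0.1]
gripper_width: 0.975
gripper_force: 0.0
```

drive_tool:
  rows:
    - [30,0,0,0,0,0,0]
    - [30,0,0,0,0,0,0]
    - [30,0,0,0,0,0,0]
    - [30,0,0,0,0,0,0]
    - [30,0,0,0,0,0,0]

```text
time_s: 7.45
tcp_pos: [0.4435, -0.1687, 0.038]
ee_rot: [[-0.237, -0.972, 0.002], [-0.972, 0.237, -0.0], [-0.0, -0.002, -1.0]]
wrist_force: [-0.8, -0.3, 0.6]
gripper_width: 0.633
gripper_force: 0.0
```

drive_tool:
  rows:
    - [30,0,0,0,0,0,0]
    - [30,0,0,0,0,0,0]

```text
time_s: 7.62
tcp_pos: [0.4432, -0.1686, 0.0377]
ee_rot: [[-0.236, -0.972, 0.001], [-0.972, 0.236, -0.0], [-0.0, -0.001, -1.0]]
wrist_force: [-2.1, 0.6, 4.9]
gripper_width: 0.585
gripper_force: 30.0
```

drive_tool:
  rows:
    - [30,0,0,14,0,0,0]
    - [30,0,0,14,0,0,0]
    - [30,0,0,0,0,0,0]
    - [30,0,0,0,0,0,0]
    - [30,0,0,0,0,0,0]

```text
time_s: 8.03
tcp_pos: [0.4425, -0.1685, 0.0644]
ee_rot: [[-0.237, -0.972, -0.001], [-0.972, 0.237, 0.0], [-0.0, 0.001, -1.0]]
wrist_force: [-0.6, 0.4, -0.7]
gripper_width: 0.585
gripper_force: 30.0
```

drive_tool:
  rows:
    - [30,0,0,0,0,0,0]
    - [30,0,0,0,0,0,0]

```text
time_s: 8.2
tcp_pos: [0.4424, -0.1686, 0.0642]
ee_rot: [[-0.237, -0.972, -0.002], [-0.972, 0.237, 0.0], [0.0, 0.002, -1.0]]
wrist_force: [-0.7, -0.4, -1.0]
gripper_width: 0.588
gripper_force: 30.0
```

drive_tool:
  rows:
    - [30,0,0,0,0,0,0]
    - [30,0,0,0,0,0,0]

```text
time_s: 8.37
tcp_pos: [0.4428, -0.1687, 0.0646]
ee_rot: [[-0.237, -0.972, -0.001], [-0.972, 0.237, 0.0], [0.0, 0.001, -1.0]]
wrist_force: [-0.0, -0.1, -0.1]
gripper_width: 0.585
gripper_force: 30.0
```

drive_tool:
  rows:
    - [30,0,0,0,0,0,0]
    - [30,0,0,0,0,0,0]

```text
time_s: 8.53
tcp_pos: [0.443, -0.1687, 0.0649]
ee_rot: [[-0.237, -0.972, -0.0], [-0.972, 0.237, 0.0], [0.0, 0.0, -1.0]]
wrist_force: [0.5, -0.3, -0.8]
gripper_width: 0.58
gripper_force: 30.0
```

About 0.7 N, also light. I'll set it back and go to the third.

drive_tool:
  rows:
    - [30,0.5,0,-14,0,0,0]
    - [30,0,0,-11,0,0,0]
    - [30,0,0,-3,0,0,0]
    - [30,0,0,0,0,0,0]
    - [30,0,0,0,0,0,0]

```text
time_s: 8.95
tcp_pos: [0.4432, -0.1686, 0.0374]
ee_rot: [[-0.236, -0.972, -0.001], [-0.972, 0.236, -0.0], [0.0, 0.001, -1.0]]
wrist_force: [-1.1, 1.3, 2.7]
gripper_width: 0.583
gripper_force: 30.0
```

drive_tool:
  rows:
    - [30,0,0,0,0,0,0]
    - [100,0,0,0,0,0,0]
    - [100,0,0,0,0,0,0]
    - [100,0,0,0,0,0,0]
    - [100,0,0,0,0,0,0]

```text
time_s: 9.37
tcp_pos: [0.4438, -0.1687, 0.037]
ee_rot: [[-0.237, -0.972, 0.001], [-0.972, 0.237, -0.0], [-0.0, -0.001, -1.0]]
wrist_force: [0.4, 0.1, 0.1]
gripper_width: 0.802
gripper_force: 0.0
```

drive_tool:
  rows:
    - [100,0,0,20,0,0,0]
    - [100,0,0,40,0,0,0]
    - [100,0,0,30,0,0,0]
    - [100,38,-8,0,0,0,0]
    - [100,38,-8,0,0,0,0]

```text
time_s: 9.78
tcp_pos: [0.5209, -0.1849, 0.131]
ee_rot: [[-0.236, -0.972, 0.007], [-0.972, 0.236, -0.0], [-0.001, -0.007, -1.0]]
wrist_force: [0.5, -0.7, 0.0]
gripper_width: 0.996
gripper_force: 0.0
```

drive_tool:
  rows:
    - [100,38,-8,0,0,0,0]
    - [100,36,-6,0,0,0,0]
    - [100,0,0,0,0,0,0]
    - [100,0,0,0,0,0,0]
    - [100,0,0,0,0,0,0]

```text
time_s: 10.2
tcp_pos: [0.5926, -0.1985, 0.1261]
ee_rot: [[-0.237, -0.971, -0.002], [-0.971, 0.237, 0.001], [-0.0, 0.002, -1.0]]
wrist_force: [0.7, 0.8, 0.5]
gripper_width: 1.002
gripper_force: 0.0
```

drive_tool:
  rows:
    - [100,1,0,-30,0,0,0]
    - [100,0,0,-35,0,0,0]
    - [100,0,0,-25,0,0,0]
    - [100,0,0,0,0,0,0]
    - [50,0,0,0,0,0,0]

```text
time_s: 10.62
tcp_pos: [0.593, -0.1986, 0.0366]
ee_rot: [[-0.236, -0.972, -0.003], [-0.972, 0.236, -0.0], [0.001, 0.003, -1.0]]
wrist_force: [0.5, 0.1, 0.3]
gripper_width: 0.976
gripper_force: 0.0
```

drive_tool:
  rows:
    - [30,0,0,0,0,0,0]
    - [30,0,0,0,0,0,0]
    - [30,0,0,0,0,0,0]
    - [30,0,0,0,0,0,0]
    - [30,0,0,0,0,0,0]

```text
time_s: 11.03
tcp_pos: [0.595, -0.1987, 0.0382]
ee_rot: [[-0.237, -0.972, 0.002], [-0.972, 0.237, -0.0], [-0.0, -0.002, -1.0]]
wrist_force: [-0.8, -0.2, -0.4]
gripper_width: 0.628
gripper_force: 0.0
```

drive_tool:
  rows:
    - [30,0,0,0,0,0,0]
    - [30,0,0,0,0,0,0]
    - [30,0,0,0,0,0,0]

```text
time_s: 11.28
tcp_pos: [0.5942, -0.1987, 0.0378]
ee_rot: [[-0.237, -0.972, -0.001], [-0.972, 0.237, -0.0], [0.0, 0.001, -1.0]]
wrist_force: [-2.7, 0.9, 5.4]
gripper_width: 0.586
gripper_force: 30.0
```

drive_tool:
  rows:
    - [30,0,0,14,0,0,0]
    - [30,0,0,14,0,0,0]
    - [30,0,0,0,0,0,0]
    - [30,0,0,0,0,0,0]
    - [30,0,0,0,0,0,0]

```text
time_s: 11.7
tcp_pos: [0.5934, -0.1984, 0.0635]
ee_rot: [[-0.237, -0.971, -0.003], [-0.971, 0.237, 0.001], [-0.0, 0.003, -1.0]]
wrist_force: [-0.5, -0.0, -5.3]
gripper_width: 0.585
gripper_force: 30.0
```

drive_tool:
  rows:
    - [30,0,0,0,0,0,0]
    - [30,0,0,0,0,0,0]

```text
time_s: 11.87
tcp_pos: [0.5937, -0.1986, 0.0637]
ee_rot: [[-0.237, -0.972, -0.002], [-0.972, 0.237, 0.0], [0.0, 0.002, -1.0]]
wrist_force: [0.4, -0.2, -5.1]
gripper_width: 0.587
gripper_force: 30.0
```

drive_tool:
  rows:
    - [30,0,0,0,0,0,0]
    - [30,0,0,0,0,0,0]

```text
time_s: 12.03
tcp_pos: [0.5943, -0.1987, 0.0645]
ee_rot: [[-0.237, -0.972, -0.001], [-0.972, 0.237, 0.0], [0.0, 0.001, -1.0]]
wrist_force: [-0.5, -1.0, -4.2]
gripper_width: 0.585
gripper_force: 30.0
```

About 4.8 N, so this is the full one. While it hangs clear, I'll cross-check the tray and needle in the scene camera.

drive_tool:
  rows:
    - [30,0,0,30,0,0,0]
    - [30,0,0,40,0,0,0]
    - [30,0,0,30,0,0,0]
    - [30,0,0,0,0,0,0]

```text
time_s: 12.37
tcp_pos: [0.599, -0.1999, 0.1734]
ee_rot: [[-0.235, -0.972, 0.015], [-0.972, 0.235, -0.004], [0.0, -0.016, -1.0]]
wrist_force: [2.5, -0.5, -2.6]
gripper_width: 0.583
gripper_force: 30.0
```

```bash
python3 - <<'E'
from h import *
np.set_printoptions(suppress=True,precision=4)
for n in ["top","scene"]:
    c=cap(n); W=pts(c); z=W[...,2]; ok=c["z_map"]>0
    hsv=cv2.cvtColor(c["frame"],cv2.COLOR_RGB2HSV)
    blue=(hsv[...,0]>105)&(hsv[...,0]<130)&(hsv[...,1]>150)
    near=ok&(np.hypot(W[...,0]-.487,W[...,1]-.07)<.06)
    t=blue&near&(z>.024)&(z<.034); print(n,"floor",t.sum(),cv2.minAreaRect((W[t][:,:2]*1000).astype(np.float32)),np.median(z[t]))
    r=near&(z>.034)&(z<.040); print("rim",cv2.minAreaRect((W[r][:,:2]*1000).astype(np.float32)))
    # needle / its blue hub
    nd=ok&(np.hypot(W[...,0]-.511,W[...,1]-.178)<.03)
    for lo in (.105,.115,.125,.135,.145,.155,.162):
        k=nd&(z>=lo)&(z<lo+.01)
        if k.any(): print(lo,k.sum(),(W[k].min(0)[:2]+W[k].max(0)[:2])/2,W[k].mean(0))
E
```

```text
top floor 0 ((0.0, 0.0), (0.0, 0.0), 0.0) nan
rim ((0.0, 0.0), (0.0, 0.0), 0.0)
0.115 5 [0.5131 0.1785] [0.5129 0.1783 0.12  ]
0.125 2 [0.5141 0.1782] [0.5141 0.1782 0.1273]
0.145 5 [0.5073 0.1747] [0.5073 0.1738 0.1532]
0.155 8 [0.5106 0.1744] [0.5105 0.1727 0.1584]
0.162 17 [0.5111 0.1864] [0.5102 0.1752 0.1686]
scene floor 473 ((488.41900634765625, 68.20719146728516), (73.92601013183594, 79.14379119873047), 76.28878784179688) 0.031408245085170226
rim ((484.5655212402344, 63.61837387084961), (90.05267333984375, 83.44984436035156), 77.6544189453125)
0.105 2 [0.5115 0.1778] [0.5115 0.1778 0.1119]
0.115 6 [0.5124 0.1778] [0.5127 0.1783 0.12  ]
0.125 5 [0.5125 0.1787] [0.5122 0.1784 0.1291]
0.135 6 [0.5124 0.1775] [0.513  0.1775 0.1407]
0.145 7 [0.5175 0.1769] [0.5176 0.1762 0.153 ]
0.155 23 [0.5154 0.1824] [0.5173 0.1759 0.1603]
0.162 38 [0.5162 0.1834] [0.5195 0.1804 0.1681]
  return _methods._mean(a, axis=axis, dtype=dtype,
  ret = ret.dtype.type(ret / rcount)
```

drive_tool:
  rows:
    - [30,-13,33,0,0,0,0]
    - [30,-13,33,0,0,0,0]
    - [30,-13,33,0,0,0,0]
    - [30,-13,33,0,0,0,0]
    - [30,-13,33,0,0,0,0]

```text
time_s: 12.88
tcp_pos: [0.5269, -0.0326, 0.1625]
ee_rot: [[-0.238, -0.971, -0.005], [-0.971, 0.238, -0.0], [0.002, 0.005, -1.0]]
wrist_force: [1.0, 0.6, -3.9]
gripper_width: 0.585
gripper_force: 30.0
```

drive_tool:
  rows:
    - [30,-14,34,0,0,0,0]
    - [30,-14,34,0,0,0,0]
    - [30,-14,34,0,0,0,0]
    - [30,0,0,0,0,0,0]
    - [30,0,0,0,0,0,0]

```text
time_s: 13.3
tcp_pos: [0.4855, 0.0696, 0.1634]
ee_rot: [[-0.233, -0.972, -0.004], [-0.972, 0.233, -0.001], [0.002, 0.003, -1.0]]
wrist_force: [0.2, -0.0, -3.9]
gripper_width: 0.585
gripper_force: 30.0
```

drive_tool:
  rows:
    - [30,0,0,-20,0,0,0]
    - [30,0,0,-20,0,0,0]
    - [30,0,0,0,0,0,0]
    - [30,0,0,0,0,0,0]
    - [30,0,0,0,0,0,0]

```text
time_s: 13.72
tcp_pos: [0.4881, 0.0677, 0.1252]
ee_rot: [[-0.237, -0.971, 0.0], [-0.971, 0.237, -0.001], [0.001, -0.0, -1.0]]
wrist_force: [-0.2, 0.4, -4.3]
gripper_width: 0.585
gripper_force: 30.0
```

drive_tool:
  rows:
    - [30,-1,2,-20,0,0,0]
    - [30,0,0,-15,0,0,0]
    - [30,0,0,-10,0,0,0]
    - [30,0,0,0,0,0,0]
    - [30,0,0,0,0,0,0]

```text
time_s: 14.13
tcp_pos: [0.4872, 0.0702, 0.0808]
ee_rot: [[-0.237, -0.972, 0.001], [-0.972, 0.237, -0.0], [-0.0, -0.001, -1.0]]
wrist_force: [0.4, 0.6, -3.4]
gripper_width: 0.587
gripper_force: 30.0
```

```bash
python3 - <<'E'
from h import *
c=cap("scene"); save(c,"s3.png"); cv2.imwrite("pics/s3c.png",cv2.resize(c["frame"][130:270,300:500,::-1],None,fx=4,fy=4)); print(c["state"]["tcp_pos"])
E
```

```text
[0.48723976 0.07021576 0.08075153]
```

View pics/s3c.png

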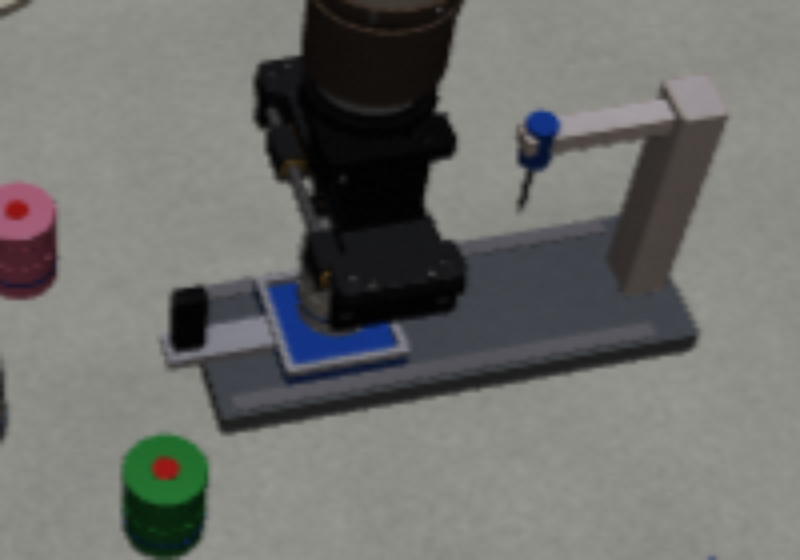

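The jar (crop ≈(330,310)) hangs just above the tray floor, well inside the rim. The handle (188,318) and needle (523,205) are clear of the gripper. I'll lower it and let go.

drive_tool:
  rows:
    - [30,0,0,-6,0,0,0]
    - [30,0,0,-4,0,0,0]
    - [30,0,0,-2,0,0,0]
    - [30,0,0,0,0,0,0]
    - [30,0,0,0,0,0,0]

```text
time_s: 14.6
tcp_pos: [0.487, 0.0705, 0.0693]
ee_rot: [[-0.236, -0.972, 0.001], [-0.972, 0.236, -0.0], [-0.0, -0.001, -1.0]]
wrist_force: [-2.8, 0.3, 5.5]
gripper_width: 0.58
gripper_force: 30.0
```

drive_tool:
  rows:
    - [30,0,0,-1,0,0,0]
    - [30,0,0,0,0,0,0]
    - [30,0,0,0,0,0,0]

```text
time_s: 14.85
tcp_pos: [0.487, 0.0706, 0.0691]
ee_rot: [[-0.236, -0.972, 0.002], [-0.972, 0.236, 0.0], [-0.0, -0.001, -1.0]]
wrist_force: [-5.2, 1.2, 12.1]
gripper_width: 0.584
gripper_force: 30.0
```

drive_tool:
  rows:
    - [100,0,0,0,0,0,0]
    - [100,0,0,0,0,0,0]
    - [100,0,0,0,0,0,0]
    - [100,0,0,0,0,0,0]
    - [100,0,0,0,0,0,0]

```text
time_s: 15.27
tcp_pos: [0.4867, 0.0703, 0.067]
ee_rot: [[-0.237, -0.972, 0.0], [-0.972, 0.237, 0.0], [-0.0, -0.0, -1.0]]
wrist_force: [-0.4, 0.6, 0.3]
gripper_width: 0.879
gripper_force: 0.0
```

drive_tool:
  rows:
    - [100,0,0,15,0,0,0]
    - [100,0,0,30,0,0,0]
    - [100,0,0,30,0,0,0]
    - [100,0,0,20,0,0,0]
    - [100,-7,-30,0,0,0,0]

```text
time_s: 15.68
tcp_pos: [0.4845, 0.0436, 0.167]
ee_rot: [[-0.231, -0.973, 0.012], [-0.973, 0.231, 0.003], [-0.006, -0.011, -1.0]]
wrist_force: [0.6, -0.8, 0.1]
gripper_width: 0.998
gripper_force: 0.0
```

drive_tool:
  rows:
    - [100,-8,-31,0,0,0,0]
    - [100,-8,-31,0,0,0,0]
    - [100,0,0,0,0,0,0]
    - [100,0,0,0,0,0,0]
    - [100,0,0,0,0,0,0]

```text
time_s: 16.1
tcp_pos: [0.4639, -0.0217, 0.1621]
ee_rot: [[-0.237, -0.971, 0.001], [-0.971, 0.237, 0.0], [-0.0, -0.001, -1.0]]
wrist_force: [1.0, -0.0, -0.2]
gripper_width: 0.999
gripper_force: 0.0
```

```bash
cat > m.py <<'E'
from h import *
np.set_printoptions(suppress=True,precision=4)
def red(n,c):
    W=pts(c); ok=c["z_map"]>0; hsv=cv2.cvtColor(c["frame"],cv2.COLOR_RGB2HSV); z=W[...,2]
    r=((hsv[...,0]<10)|(hsv[...,0]>170))&(hsv[...,1]>130)&(hsv[...,2]>60)&ok&(z>.08)&(z<.105)&(W[...,1]>0)
    if r.any(): print(n,"spot",r.sum(),W[r].mean(0))
    lid=ok&(z>.085)&(z<.097)&(np.hypot(W[...,0]-.5,W[...,1]-.12)<.1)
    if lid.any(): print(n,"lid",lid.sum(),cv2.minEnclosingCircle((W[lid][:,:2]*1000).astype(np.float32)))
    h=ok&(z>.074)&(z<.084)&(np.hypot(W[...,0]-.475,W[...,1]-.02)<.08)
    if h.any(): print(n,"handle",h.sum(),cv2.minAreaRect((W[h][:,:2]*1000).astype(np.float32)))
    nd=ok&(np.hypot(W[...,0]-.512,W[...,1]-.178)<.03)&(z>.104)&(z<.14)
    if nd.any(): print(n,"needle",nd.sum(),W[nd].mean(0))
E
python3 - <<'E'
from m import *
for n in ["wrist","scene","top"]:
    c=cap(n); red(n,c); save(c,n+"4.png")
E
```

```text
wrist spot 354 [0.4859 0.0688 0.092 ]
wrist lid 2545 ((485.6872863769531, 68.90934753417969), 25.91107177734375)
wrist handle 730 ((473.03515625, 15.972267150878906), (107.13439178466797, 51.475830078125), 76.55634307861328)
scene spot 25 [0.4842 0.0708 0.094 ]
scene lid 278 ((482.734619140625, 68.38948059082031), 28.49110984802246)
scene handle 88 ((479.2039794921875, 25.38119125366211), (127.77606201171875, 29.396053314208984), 67.4201431274414)
scene needle 16 [0.5121 0.1785 0.1246]
top needle 7 [0.5134 0.1786 0.1209]
```

View pics/wrist4.png

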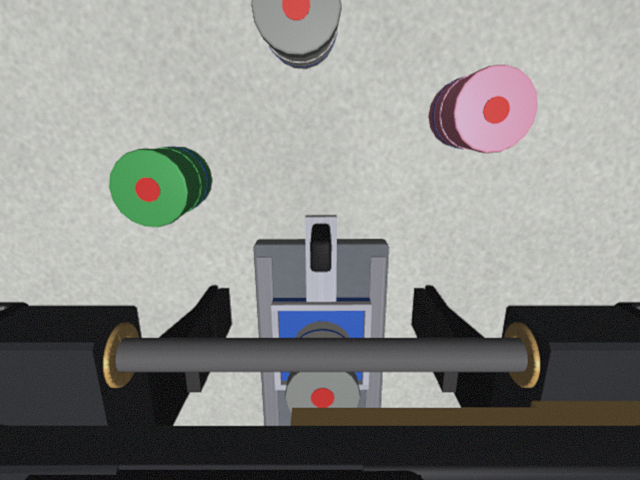

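The wrist view shows the jar upright in the tray with its spot at (322,397), and the handle centred between the jaws at (320,245). Next I'll lower and grip the handle.

drive_tool:
  rows:
    - [60,0,0,-30,0,0,0]
    - [60,0,0,-30,0,0,0]
    - [60,0,0,-20,0,0,0]
    - [60,0,0,-10,0,0,0]
    - [40,0,0,0,0,0,0]

```text
time_s: 16.67
tcp_pos: [0.462, -0.0213, 0.0696]
ee_rot: [[-0.236, -0.972, -0.006], [-0.972, 0.236, -0.002], [0.003, 0.005, -1.0]]
wrist_force: [0.2, -0.1, 0.0]
gripper_width: 0.702
gripper_force: 0.0
```

drive_tool:
  rows:
    - [0,0,0,0,0,0,0]
    - [0,0,0,0,0,0,0]
    - [0,0,0,0,0,0,0]
    - [0,0,0,0,0,0,0]
    - [0,0,0,0,0,0,0]

```text
time_s: 17.08
tcp_pos: [0.464, -0.0215, 0.0728]
ee_rot: [[-0.237, -0.972, 0.002], [-0.972, 0.237, 0.001], [-0.001, -0.002, -1.0]]
wrist_force: [-1.0, -0.8, -0.4]
gripper_width: 0.326
gripper_force: 0.0
```

drive_tool:
  rows:
    - [0,0,0,0,0,0,0]
    - [0,0,0,0,0,0,0]
    - [0,0,0,0,0,0,0]
    - [0,0,0,0,0,0,0]
    - [0,0,0,0,0,0,0]

```text
time_s: 17.5
tcp_pos: [0.4645, -0.0216, 0.0725]
ee_rot: [[-0.236, -0.972, 0.002], [-0.972, 0.236, 0.0], [-0.001, -0.002, -1.0]]
wrist_force: [1.8, -1.0, 0.5]
gripper_width: 0.16
gripper_force: 30.0
```

drive_tool:
  rows:
    - [0,0.7,2.9,0,0,0,0]
    - [0,1.4,5.8,0,0,0,0]
    - [0,2.1,8.7,0,0,0,0]
    - [0,2.1,8.7,0,0,0,0]
    - [0,2.1,8.7,0,0,0,0]

```text
time_s: 17.92
tcp_pos: [0.473, 0.0141, 0.0724]
ee_rot: [[-0.236, -0.972, 0.002], [-0.972, 0.236, 0.0], [-0.001, -0.002, -1.0]]
wrist_force: [4.1, -2.8, 1.5]
gripper_width: 0.156
gripper_force: 30.0
```

drive_tool:
  rows:
    - [0,2.1,8.7,0,0,0,0]
    - [0,2.1,8.7,0,0,0,0]
    - [0,2.1,8.7,0,0,0,0]
    - [0,2.1,8.7,0,0,0,0]
    - [0,2.1,8.7,0,0,0,0]

```text
time_s: 18.33
tcp_pos: [0.4835, 0.0579, 0.0724]
ee_rot: [[-0.236, -0.972, 0.002], [-0.972, 0.236, 0.0], [-0.001, -0.002, -1.0]]
wrist_force: [4.0, -3.5, 2.8]
gripper_width: 0.155
gripper_force: 30.0
```

drive_tool:
  rows:
    - [0,2.1,8.7,0,0,0,0]
    - [0,1.4,5.8,0,0,0,0]
    - [0,0.7,2.9,0,0,0,0]
    - [0,0,0,0,0,0,0]
    - [0,0,0,0,0,0,0]

```text
time_s: 18.75
tcp_pos: [0.4876, 0.0751, 0.0724]
ee_rot: [[-0.236, -0.972, 0.002], [-0.972, 0.236, 0.001], [-0.002, -0.002, -1.0]]
wrist_force: [4.1, 0.8, 3.6]
gripper_width: 0.155
gripper_force: 30.0
```

```bash
python3 - <<'E'
from m import *
for n in ["wrist","scene","top"]:
    c=cap(n); red(n,c); save(c,n+"5.png")
    if n=="scene": cv2.imwrite("pics/s5c.png",cv2.resize(c["frame"][140:240,360:480,::-1],None,fx=6,fy=6,interpolation=cv2.INTER_CUBIC))
print(sense()["tcp_pos"])
E
```

```text
wrist lid 812 ((486.0517272949219, 67.93045043945312), 17.37151336669922)
wrist handle 1897 ((486.0793151855469, 68.53096008300781), (16.771156311035156, 34.55845642089844), 77.22979736328125)
scene spot 23 [0.508  0.1682 0.0936]
scene lid 279 ((509.1856994628906, 167.83570861816406), 28.02454376220703)
scene handle 1 ((485.7078552246094, 60.153560638427734), (0.0, 0.0), 0.0)
scene needle 16 [0.5123 0.1784 0.1249]
top handle 11 ((488.5699157714844, 62.939788818359375), (2.2472102642059326, 18.589561462402344), 81.60037994384766)
[0.4874 0.0745 0.0724]
```

View pics/s5c.png

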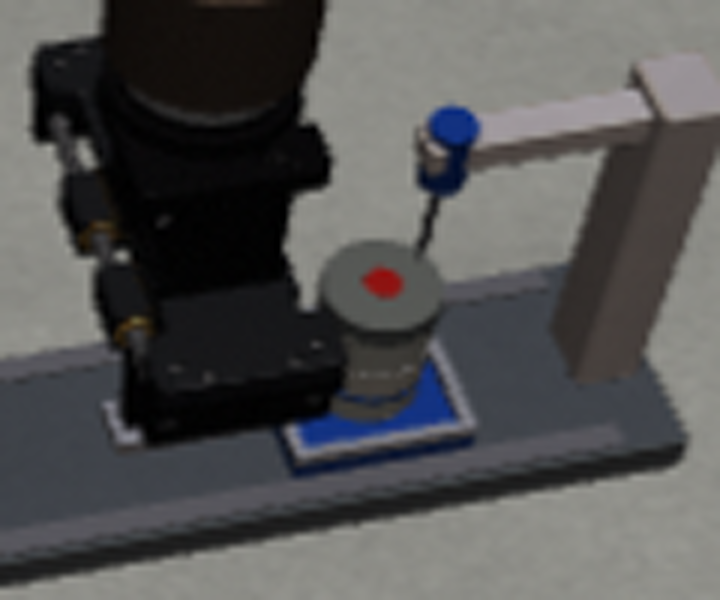

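The jar's spot (382,283 in the crop) is just short of the needle tip (420,255), and the jar stands well. I'll compute the remaining distance from the same camera using ray–plane intersections.

```bash
cat > n.py <<'E'
from m import *
def ray(c,uv,z):
    R=np.array(c["R"]); o=-R.T@c["t"]; d=R.T@np.array([(uv[0]-c["cx"])/c["fx"],(uv[1]-c["cy"])/c["fy"],1]); return o+d*(z-o[2])/d[2]
def rel(c):
    W=pts(c); z=W[...,2]; ok=c["z_map"]>0; hsv=cv2.cvtColor(c["frame"],cv2.COLOR_RGB2HSV)
    r=((hsv[...,0]<10)|(hsv[...,0]>170))&(hsv[...,1]>130)&ok&(z>.085)&(z<.105)&(W[...,1]>0.1)
    uv=np.argwhere(r)[:,::-1].mean(0); s=ray(c,uv,.092)
    nd=ok&(np.hypot(W[...,0]-.512,W[...,1]-.178)<.02)&(z>.107)&(z<.145)
    px=np.argwhere(nd)[:,::-1]; v=px[:,1]
    N=W[nd]; dark=c["frame"][nd].mean(1)
    k=dark<90; print("needle px",px[k].tolist()[-3:],"spot px",uv)
    o=-np.array(c["R"]).T@c["t"]; n=np.median(N[k],0); d=n-o; n2=n+d/np.linalg.norm(d)*.0022
    a=np.array([.235,.972]); e=(n2-s)[:2]
    print("spot",s,"needle",n2,"along",e@a*1e3,"lateral",(e@[a[1],-a[0]])*1e3)
E
python3 -c "
from n import *
c=cap('scene'); rel(c)
W=pts(c);z=W[...,2];f=c['frame']
for v in range(168,186): print(v,[(u,int(f[v,u].mean()),round(float(z[v,u]),3)) for u in range(426,436) if f[v,u].mean()<85])
"
```

```text
needle px [[429, 181], [430, 181], [429, 182]] spot px [423.16 186.68]
spot [0.506  0.1682 0.092 ] needle [0.5118 0.1792 0.1249] along 12.042348392831823 lateral 3.0247835405084795
168 [(430, 33, 0.169), (431, 54, 0.171), (432, 63, 0.17), (433, 55, 0.17), (434, 33, 0.168), (435, 22, 0.168)]
169 [(429, 79, 0.154), (430, 19, 0.163), (431, 30, 0.166), (432, 34, 0.165), (433, 27, 0.164), (434, 21, 0.167), (435, 22, 0.164)]
170 [(429, 84, 0.154), (430, 26, 0.155), (431, 20, 0.16), (432, 21, 0.16), (433, 23, 0.165), (434, 22, 0.162), (435, 22, 0.163)]
171 [(430, 75, 0.158), (431, 39, 0.158), (432, 26, 0.158), (433, 25, 0.161), (434, 27, 0.16), (435, 32, 0.159)]
172 [(432, 41, 0.155), (433, 48, 0.156), (434, 64, 0.153), (435, 81, 0.154)]
173 [(431, 82, 0.144), (432, 26, 0.145)]
174 [(431, 75, 0.137), (432, 34, 0.14)]
175 [(431, 51, 0.139), (432, 44, 0.137)]
176 [(430, 80, 0.132), (431, 24, 0.133)]
177 [(430, 79, 0.126), (431, 25, 0.128)]
178 [(430, 71, 0.126), (431, 33, 0.124)]
179 [(430, 52, 0.121), (431, 42, 0.119)]
180 [(429, 79, 0.12), (430, 27, 0.119)]
181 [(429, 78, 0.116), (430, 52, 0.115)]
182 [(426, 84, 0.095), (429, 61, 0.11), (430, 74, 0.001)]
183 [(429, 74, 0.095), (430, 81, 0.091)]
184 []
185 [(426, 80, 0.093)]
```

drive_tool:
  rows:
    - [0,0.7,2.9,0,0,0,0]
    - [0,1,4.2,0,0,0,0]
    - [0,0.9,3.6,0,0,0,0]
    - [0,0.3,1.5,0,0,0,0]
    - [0,0,0,0,0,0,0]

```text
time_s: 19.37
tcp_pos: [0.4902, 0.0863, 0.0724]
ee_rot: [[-0.237, -0.972, 0.002], [-0.972, 0.237, 0.0], [-0.001, -0.001, -1.0]]
wrist_force: [5.1, -0.0, 2.9]
gripper_width: 0.16
gripper_force: 30.0
```

drive_tool:
  rows:
    - [0,0,0,0,0,0,0]
    - [0,0,0,0,0,0,0]

```text
time_s: 19.53
tcp_pos: [0.4902, 0.0862, 0.0724]
ee_rot: [[-0.237, -0.972, 0.002], [-0.972, 0.237, 0.001], [-0.001, -0.002, -1.0]]
wrist_force: [5.6, -1.1, 2.6]
gripper_width: 0.159
gripper_force: 30.0
```

```bash
python3 - <<'E'
from n import *
c=cap("scene"); rel(c); red("scene",c); print(ray(c,(429.4,182.5),.105))
cv2.imwrite("pics/s6c.png",cv2.resize(c["frame"][150:225,385:475,::-1],None,fx=8,fy=8,interpolation=cv2.INTER_CUBIC))
print(sense()["tcp_pos"])
E
```

```text
needle px [[429, 181], [430, 181], [429, 182]] spot px [427.8  185.88]
spot [0.5088 0.1801 0.092 ] needle [0.5111 0.1789 0.1257] along -0.6202627866070735 lateral 2.4737579101381457
scene spot 25 [0.5104 0.1785 0.0944]
scene lid 275 ((510.73052978515625, 178.41709899902344), 27.524452209472656)
scene handle 4 ((488.1658020019531, 72.9681625366211), (1.6549829244613647, 7.603613376617432), 78.55274963378906)
scene needle 15 [0.5127 0.1781 0.1244]
[0.51   0.1814 0.105 ]
[0.4902 0.0862 0.0724]
```

View pics/s6c.png

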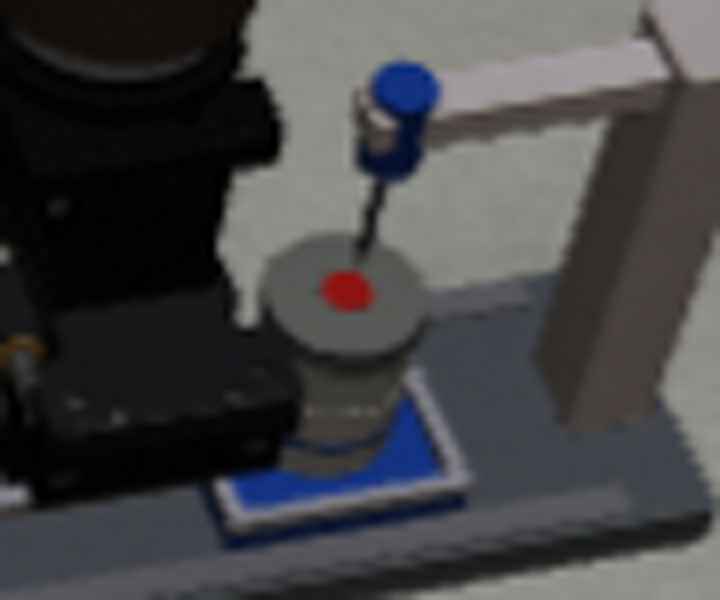

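The spot (347,290) lies one foreshortened 13 mm gap below the tip (362,258). About 1 mm remains, so I'll nudge it, release and clear away.

drive_tool:
  rows:
    - [0,0.2,1,0,0,0,0]
    - [0,0,0,0,0,0,0]
    - [0,0,0,0,0,0,0]
    - [0,0,0,0,0,0,0]

```text
time_s: 19.92
tcp_pos: [0.4904, 0.087, 0.0725]
ee_rot: [[-0.237, -0.972, 0.002], [-0.972, 0.237, 0.0], [-0.001, -0.002, -1.0]]
wrist_force: [6.1, -1.4, 3.5]
gripper_width: 0.161
gripper_force: 30.0
```

drive_tool:
  rows:
    - [60,0,0,0,0,0,0]
    - [60,0,0,0,0,0,0]
    - [60,0,0,0,0,0,0]
    - [60,0,0,0,0,0,0]
    - [60,0,0,0,0,0,0]

```text
time_s: 20.33
tcp_pos: [0.4883, 0.0867, 0.0713]
ee_rot: [[-0.237, -0.971, -0.003], [-0.971, 0.237, -0.001], [0.002, 0.003, -1.0]]
wrist_force: [-0.0, 0.3, -0.9]
gripper_width: 0.453
gripper_force: 0.0
```

drive_tool:
  rows:
    - [60,0,0,15,0,0,0]
    - [60,0,-4,30,0,0,0]
    - [60,0,-20,35,0,0,0]
    - [60,-5,-35,20,0,0,0]
    - [60,-5,-38,0,0,0,0]

```text
time_s: 20.75
tcp_pos: [0.4821, -0.0094, 0.1766]
ee_rot: [[-0.233, -0.972, 0.009], [-0.972, 0.233, 0.002], [-0.004, -0.008, -1.0]]
wrist_force: [0.7, -0.1, -0.3]
gripper_width: 0.599
gripper_force: 0.0
```

drive_tool:
  rows:
    - [60,-5,-38,0,0,0,0]
    - [60,-5,-38,0,0,0,0]
    - [60,-5,-38,0,0,0,0]
    - [60,-5,-38,0,0,0,0]
    - [60,-5,-38,0,0,0,0]

```text
time_s: 21.17
tcp_pos: [0.4533, -0.2012, 0.1718]
ee_rot: [[-0.237, -0.972, -0.001], [-0.972, 0.237, 0.001], [-0.0, 0.001, -1.0]]
wrist_force: [0.6, 0.1, -0.3]
gripper_width: 0.598
gripper_force: 0.0
```

drive_tool:
  rows:
    - [60,0,0,0,0,0,0]
    - [60,0,0,0,0,0,0]

```text
time_s: 21.33
tcp_pos: [0.4533, -0.2013, 0.1714]
ee_rot: [[-0.241, -0.97, -0.002], [-0.97, 0.241, 0.001], [-0.0, 0.002, -1.0]]
wrist_force: [0.1, -0.4, -0.5]
gripper_width: 0.597
gripper_force: 0.0
```

```bash
python3 - <<'E'
from n import *
c=cap("scene"); rel(c); red("scene",c)
c=cap("top"); red("top",c); save(c,"t7.png")
W=pts(c); z=W[...,2]; ok=c["z_map"]>0
for x,y in [(.4436,-.1684),(.4757,-.3206)]:
    m=ok&(np.hypot(W[...,0]-x,W[...,1]-y)<.05)&(z>.055)&(z<.07); print(cv2.minEnclosingCircle((W[m][:,:2]*1000).astype(np.float32)))
E
```

```text
needle px [[429, 181], [430, 181], [429, 182]] spot px [428.1481 185.9259]
spot [0.5093 0.1808 0.092 ] needle [0.5113 0.1789 0.1253] along -1.3558224610602796 lateral 2.3283987397099586
scene spot 27 [0.5108 0.1793 0.0942]
scene lid 279 ((510.4073486328125, 177.96168518066406), 27.55132293701172)
scene handle 50 ((490.354248046875, 83.45812225341797), (22.537765502929688, 14.769354820251465), 76.34132385253906)
scene needle 16 [0.5124 0.1785 0.1249]
top spot 62 [0.513  0.1798 0.0929]
top lid 610 ((512.6201171875, 179.1896514892578), 26.216203689575195)
top needle 7 [0.5134 0.1787 0.1207]
((421.09820556640625, -158.2626190185547), 9.999999747378752e-05)
((475.77227783203125, -342.8308410644531), 12.813187599182129)
```

View pics/t7.png

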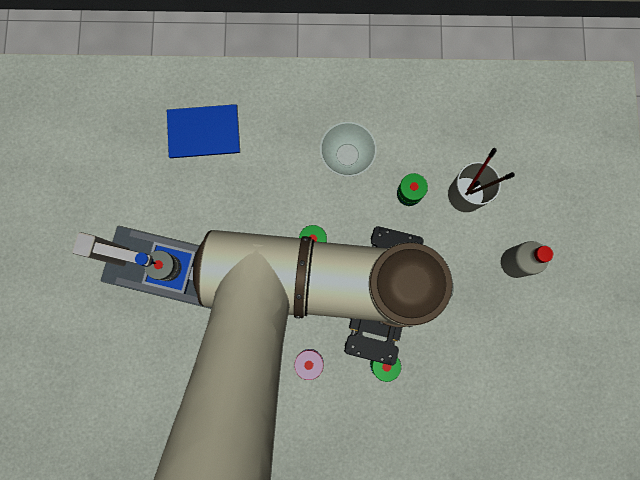

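The top view has the lid centre at (0.5126, 0.1792) and the needle at (0.5134, 0.1787), so they agree to about 1 mm. The bystanders haven't moved and the arm is clear, so I'm handing in.

```bash
python3 -c "
from station import *
print(finish_job())"
```

```text
the job is handed in; nothing more can be done
None
```

I handed the job in at about 21 s: the full jar (about 4.8 N when lifted) stands upright in the tray with its red spot within about 1–2 mm of the needle, and both light jars were set back where they stood; the arm hid those two from the final top view.

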